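# Charge the sample mill and hold its run switch halfway

### The job

Tip the mill's orange feed cup over by its handle so that all four mineral chips drop into the white hopper, then swing the cup back fully upright and let go of it. Only then press the black-capped plunger of the yellow hold-to-run switch straight down to its halfway run position (about 10 mm of its 20 mm travel, collar edge within the green band; squeezing it on toward the bottom trips the mill) and keep it there with the gripper: the program finishes while still holding the plunger. Leave the bottle, dropper bottle and timer alone.

Things in the scene. Friction and masses are not known exactly. Their poses are not given: they have to be found in the camera images.
- mill: small bench sample mill, fixed to the worktop; origin on the worktop (z = 0) under the middle of the cup's hinge. x axis points from the feed cup to the hopper (the way the cup tips), y is parallel to the hinge, z up. Grey base plate 235 x 130 x 18 mm, from x = -113 to 123 mm. Steel cheeks at x = 0, y = +-48 to 55 mm, 120 mm high, carry the hinge
- cup_hinge (a point): middle of the feed cup's hinge axis, 105 mm above the mill's origin; the axis is the mill's y axis. Upright, the orange cup is an open cone centred 42 mm to the mill's -x of this point, from 45 mm below to 10 mm above it; outer radius 26 mm at the bottom, 33 mm at the rim, 3 mm wall
- feed_cup (a joint): hinge angle of the feed cup (rad): 0 = upright on its stop; grows as the handle is lifted and swung up and over toward the mill's +x; stop at 2.5. Past about 2.3 the mouth faces down into the hopper and the chips slide out. The cup (0.16 kg) stays where it is left: hinge friction 0.10 N m
- cup_handle (a point): middle of the handle: round black bar, 10 mm diameter, along the mill's y, 125 mm from the hinge axis (at angle a: mill x = -125 cos a, 125 sin a above the hinge). 65 mm of it is free between thin side arms at y = +-37.5 mm; gap to the cup wall 45 mm. Pinch it from above, fingers closing along the mill's x; it turns in the fingers while the tool stays vertical
- hopper (a point): centre of the hopper's inner floor, axes as the mill's. White open hopper, inside 100 mm (x) by 84 mm (y); floor 39 mm above the worktop; the wall next to the cup ends 49 mm above this floor, the other three 81 mm above it, 5 mm thick
- plunger_top (a point): centre of the top face of the plunger's black round cap (40 mm diameter, 12 mm thick), 84 mm above the worktop when released; moves down with the plunger
- plunger (a joint): plunger travel (m): 0 = released, up; 0.020 = bottom. Spring 3.5 N at 0, 7 N at 10 mm, 10.5 N at 20 mm; springs back when let go. Under the cap the stem shows, from the collar up, a 7 mm white, 6 mm green and 7 mm red band, which vanish into the collar in this order; run position (7 to 13 mm): the collar's edge cuts the green band
- hold_switch: yellow switch box, 84 x 84 x 45 mm, fixed to the worktop, origin at the centre of its underside; black collar (38 mm diameter) up to 52 mm above the worktop, the plunger stands in it and moves straight down
- bottle_green: loose bystander: screw-cap bottle with green contents and blue cap, 56 mm diameter, 104 mm tall, origin at the centre of its underside
- dropper: loose bystander: small dropper bottle with purple contents and black bulb, 31 mm diameter, 94 mm tall, origin at the centre of its underside
- timer: loose bystander: white lab timer, 64 x 64 x 18 mm, origin at the centre of its underside
- chip_1: loose red-brown mineral chip, about 15 x 14 x 13 mm, 12 g, starts in the feed cup; origin at the centre of its underside
- chip_2: loose pale marble mineral chip, about 15 x 14 x 13 mm, 12 g, starts in the feed cup; origin at the centre of its underside
- chip_3: loose grey mineral chip, about 15 x 14 x 13 mm, 12 g, starts in the feed cup; origin at the centre of its underside
- chip_4: loose brick-red mineral chip, about 15 x 14 x 13 mm, 12 g, starts in the feed cup; origin at the centre of its underside
Things that resemble listed ones, but are neither listed nor needed, are in the scene too. Leave any turquoise look-alike of the hold_switch alone.

How it is judged:
On the way, in this order (a step that is already met when the one before it is completed fails the run):
1. the cup is tipped over and all four chips are in the hopper (value of joint feed_cup above 1.4 rad and x of chip_1 in the frame of hopper between -0.05 and 0.05 m and y of chip_1 in the frame of hopper between -0.043 and 0.043 m and z of chip_1 in the frame of hopper between -0.01 and 0.055 m and x of chip_2 in the frame of hopper between -0.05 and 0.05 m and y of chip_2 in the frame of hopper between -0.043 and 0.043 m and z of chip_2 in the frame of hopper between -0.01 and 0.055 m and x of chip_3 in the frame of hopper between -0.05 and 0.05 m and y of chip_3 in the frame of hopper between -0.043 and 0.043 m and z of chip_3 in the frame of hopper between -0.01 and 0.055 m and x of chip_4 in the frame of hopper between -0.05 and 0.05 m and y of chip_4 in the frame of hopper between -0.043 and 0.043 m and z of chip_4 in the frame of hopper between -0.01 and 0.055 m), for 0.1 s.
2. the cup stands upright again, let go, the chips still in the hopper (value of joint feed_cup below 0.12 rad and x of chip_1 in the frame of hopper between -0.05 and 0.05 m and y of chip_1 in the frame of hopper between -0.043 and 0.043 m and z of chip_1 in the frame of hopper between -0.01 and 0.055 m and x of chip_2 in the frame of hopper between -0.05 and 0.05 m and y of chip_2 in the frame of hopper between -0.043 and 0.043 m and z of chip_2 in the frame of hopper between -0.01 and 0.055 m and x of chip_3 in the frame of hopper between -0.05 and 0.05 m and y of chip_3 in the frame of hopper between -0.043 and 0.043 m and z of chip_3 in the frame of hopper between -0.01 and 0.055 m and x of chip_4 in the frame of hopper between -0.05 and 0.05 m and y of chip_4 in the frame of hopper between -0.043 and 0.043 m and z of chip_4 in the frame of hopper between -0.01 and 0.055 m and contact force between the fingers and mill below 0.1 N), for 0.2 s.
At the end, for the whole second after the job is handed in: The plunger is kept between 7 and 13 mm down by the gripper's fingers (pushing with more than 3 N) through the last second; the cup is upright (within 0.12 rad) and untouched; all four chips lie in the hopper (all of step 2 and value of joint plunger between 0.007 and 0.013 m and contact force between the fingers and hold_switch above 3 N and contact force between the arm and mill below 0.1 N); the arm keeps its last pose, push and grip.
It fails at once if the plunger is pressed more than 5 mm while the cup is off upright or a chip is not in the hopper (value of joint plunger above 0.005 m and (value of joint feed_cup above 0.15 rad or not (x of chip_1 in the frame of hopper between -0.05 and 0.05 m and y of chip_1 in the frame of hopper between -0.043 and 0.043 m and z of chip_1 in the frame of hopper between -0.01 and 0.055 m and x of chip_2 in the frame of hopper between -0.05 and 0.05 m and y of chip_2 in the frame of hopper between -0.043 and 0.043 m and z of chip_2 in the frame of hopper between -0.01 and 0.055 m and x of chip_3 in the frame of hopper between -0.05 and 0.05 m and y of chip_3 in the frame of hopper between -0.043 and 0.043 m and z of chip_3 in the frame of hopper between -0.01 and 0.055 m and x of chip_4 in the frame of hopper between -0.05 and 0.05 m and y of chip_4 in the frame of hopper between -0.043 and 0.043 m and z of chip_4 in the frame of hopper between -0.01 and 0.055 m))).
It fails at once if the plunger is squeezed through toward the bottom (more than 16.5 mm) (value of joint plunger above 0.0165 m).
It fails at once if the bottle, dropper bottle or timer is moved more than 25 mm or tipped (distance of any of bottle_green, dropper, timer from where it was at the start of the episode above 0.025 m or angle between any of bottle_green, dropper's own z axis and vertical above 0.4 rad).
It also fails if it takes over 62 s, if anything falls off the work surface, if the arm or the gripper's body presses on something with over 40 N, if the wrist force passes 120 N, or if a joint passes its speed limit or range.

### The arm

A 6-joint arm with a two-finger parallel gripper is mounted at the origin on a cart in front of the work surface, level with it; the furniture and walls round the work are solid. World frame = base frame: x ahead of the robot, y to its left, z up, the work surface at z = 0. Lengths are in m, angles in rad, forces in N, time in s.
With the tool pointing down it reaches from about 0.275 to 0.825 m from the base axis. Payload 4.9 kg.
Tool frame: the origin (TCP) lies midway between the tips of the shut fingers; the grasp point (between the pads) lies 19 mm behind it (grip_point_offset is the distance from the TCP to the grasp point, in m); z points along the fingers, y is the line along which they close (so a half turn about z gives the same grasp; the last joint's range is limited). The gripper opens to 85 mm and grips with 20 to 120 N. Pads are 22 mm wide; open, the fingers measure 114 mm over their backs; the gripper's body (76 mm by 85 mm) begins 54 mm behind the grasp point. The pads swing forward as they close: fully open they stand 13 mm farther back than shut.
Start: joints at [1.035, 0.326, -0.193, 1.052, 0, 1.437], TCP at [0.215, 0.506, 0.231] pointing down, gripper open.
Joint ranges: [-2.65, 2.65], [-0.97, 1.79], [-1.3, 1.35], [-1.93, 2.1], [-1.47, 1.37], [-3.14, 3.14]. Speed limits (rad/s): [2.57, 2.57, 3.14, 3.14, 3.14, 3.14].

### API

Orientations are given as a rotation vector (axis times angle).
In Python, from cell import * gives the robot as it stands. Calls block until the motion is done:
- movep(position, orientation): joint-space move of the TCP to a pose.
- move_l(position, velocity=0.15, rot=None, until_force=None): straight line of the TCP; rot=None keeps the orientation; velocity is the mean speed in m/s. With until_force (N) it stops when the force on the tool has changed by that much, and returns True; else False.
- set_joints(angles): joint-space move.
- let_go() and grab(newtons=None): open the fingers fully, or close them until they stop; newtons is the grip in N (None keeps the last).
- sleep(seconds).
- ik(position, orientation): joint angles nearest the present ones, or None.
- get_state(): the state.
- grab_frame(name): name is "side" or "top" or "wrist"; returns a dict with "img" (400x640x3 uint8, red, green, blue), "fx", "fy", "cx", "cy" (pixels), "cam_to_world" (4x4, takes a point from camera to world coordinates); the wrist camera has in their place "T_tool_cam" (4x4, takes a point from camera to tool coordinates, whose origin is the TCP and whose axes are the flange's). Camera axes: x right, y down, z forward; pixel columns grow to the right and rows downward; lengths in m; the calibration is good to about 2 mm. The wrist camera is an equidistant fisheye: a pixel r from the principal point sees the ray r / f radians off the axis. A picture is of the moment at which its call begins: read the wrist's pose just before it. There is no depth.
A pose or a line that the arm cannot do raises MotionError and nothing moves.
- sign_off(): hands the job in; it is judged then, once.
Trained networks look in the newest picture that a camera, given by its name, has taken for a name from the list of things; names that differ only in an ending like _2 or _b are one class to them, and where a whole thing is asked for, a point or a joint stands for the part that bears it (a point fixed in the world has none). Each returns a list of dicts, best first, with "score" (0 to 1); they miss things now and then, are a little off and sometimes report something else, mostly with a low value. They report only what shows in the picture. A call takes as long as a camera call. They do not tell look-alikes from the thing itself.
- spot_in(camera, name): "centre" ([column, row] in pixels, amid what is visible of it).
- silhouettes(camera, name): "mask" (400x640 bool, what is visible of it) and "centre" ([column, row] in pixels, amid what is visible of it).
- tip_of(camera, name): "centre" ([column, row] in pixels: a listed point, or the origin of a listed thing).
The state is a dict: "clock": time; "q": joint angles; "joint_velocities": joint speeds; "tau": joint torques, N m; "position": TCP position; "eef_rot": TCP orientation; "contact_force": force on the tool from outside, world axes, zero at the start; "wrist_torque": the same for the moment, N m; "finger_gap": opening from 0.0 (shut) to 1.0 (fully open); "grasp_force": force on a finger pad.
Only numpy, scipy, OpenCV 4.12 (cv2) and the standard library are available. Lean on these libraries where they do the work, as an engineer would, in place of code of your own. Each camera call takes 0.05 s, during which the arm holds its last target. There are 200 camera calls.

## Working session

There is one attempt and no reset: what is moved stays moved. The work goes in short steps, each a Python script; the robot and the scene stay as the last script left them, time stands still between calls to the robot, and variables do not carry over. Pictures are saved under pics/ and viewed, at most 10 in all, crops included, and the job is handed in when it is done.

```bash
mkdir -p pics
python3 - <<'E'
from cell import *
import cv2, numpy as np
a=grab_frame("top"); b=grab_frame("side")
cv2.imwrite("pics/top.png",a["img"][:,:,::-1]); cv2.imwrite("pics/side.png",b["img"][:,:,::-1])
for c,f in(("top",a),("side",b)):
    print(c,f["fx"],f["fy"],f["cx"],f["cy"],np.round(f["cam_to_world"],3).tolist())
    for n in["mill","cup_hinge","cup_handle","hopper","plunger_top","hold_switch","bottle_green","dropper","timer"]:
        print(n,[(np.round(d["centre"],1).tolist(),round(d["score"],2)) for d in tip_of(c,n)])
print(get_state())
E
```

```text
top 442.8234232793726 442.8234232793726 316.7459404667083 192.33499622547222 [[-0.013, -0.987, 0.16, 0.334], [-1.0, 0.015, 0.012, -0.049], [-0.014, -0.16, -0.987, 1.29], [0.0, 0.0, 0.0, 1.0]]
mill [([247.7, 215.8], 0.84)]
cup_hinge [([241.9, 211.1], 0.62)]
cup_handle [([191.5, 209.2], 0.76)]
hopper [([268.0, 214.5], 0.94), ([352.0, 217.0], 0.6), ([223.9, 211.6], 0.21)]
plunger_top [([354.4, 215.9], 0.7), ([400.6, 211.4], 0.53)]
hold_switch [([397.0, 212.5], 0.81), ([345.8, 217.2], 0.6)]
bottle_green [([364.8, 166.7], 0.66)]
dropper [([404.3, 183.1], 0.63)]
timer [([438.2, 233.5], 0.72)]
side 374.7391117609811 374.7391117609811 318.6020195550703 198.29414770112504 [[0.994, -0.043, 0.096, 0.402], [-0.105, -0.458, 0.883, -0.944], [0.007, -0.888, -0.46, 0.592], [0.0, 0.0, 0.0, 1.0]]
mill [([306.4, 200.3], 0.9)]
cup_hinge [([305.3, 171.3], 0.57)]
cup_handle [([304.2, 156.5], 0.86)]
hopper [([309.8, 228.6], 0.21)]
plunger_top [([308.9, 228.3], 0.64), ([317.0, 268.8], 0.58)]
hold_switch [([314.7, 253.7], 0.73), ([321.4, 286.5], 0.59)]
bottle_green [([370.1, 262.3], 0.62)]
dropper [([358.8, 295.1], 0.85)]
timer [([299.5, 326.7], 0.98)]
{'clock': 1.0, 'q': array([ 1.03481494e+00,  3.26139274e-01, -1.92611912e-01,  1.05203018e+00,
       -4.32815160e-05,  1.43660767e+00]), 'joint_velocities': array([-1.15296923e-03,  3.55665372e-05, -9.88983842e-04, -7.36601914e-04,
        5.50702443e-04,  2.15100889e-03]), 'tau': array([ 5.18532408e-05, -4.43332922e+01,  2.62762785e+01,  9.28310947e-04,
       -1.56877945e-04,  4.43000436e-08]), 'position': array([0.21508395, 0.5062007 , 0.2313094 ]), 'eef_rot': array([ 6.26888592e-01,  3.07836440e+00, -1.67113003e-07]), 'contact_force': array([ 0.10275098,  0.08778616, -0.59848974]), 'wrist_torque': array([-0.04656857, -0.04056961,  0.01345567]), 'grasp_force': 0.0, 'finger_gap': 1.0025467158207508}
```

Run:
```python
import cv2,numpy as np
t=cv2.imread("pics/top.png");s=cv2.imread("pics/side.png")
cv2.imwrite("pics/v1.png",cv2.resize(t[110:300,150:470],None,fx=2.5,fy=2.5,interpolation=cv2.INTER_CUBIC))
cv2.imwrite("pics/v2.png",cv2.resize(s[110:350,200:460],None,fx=2.5,fy=2.5,interpolation=cv2.INTER_CUBIC))
```

```text
(no output)
```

View pics/v1.png

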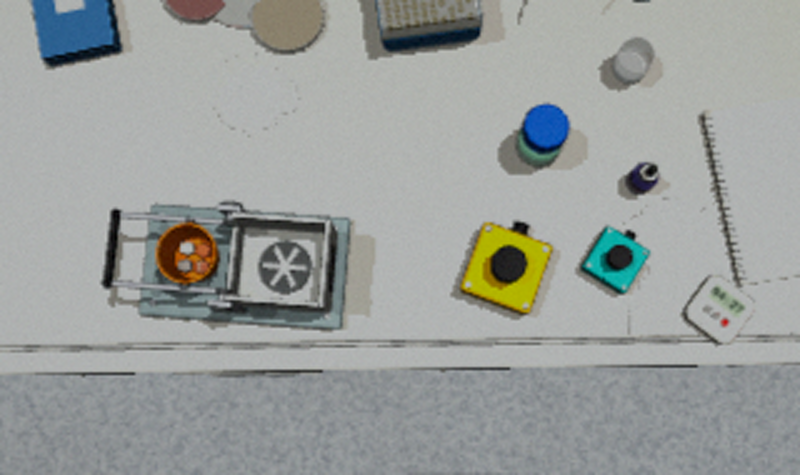

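View pics/v2.png

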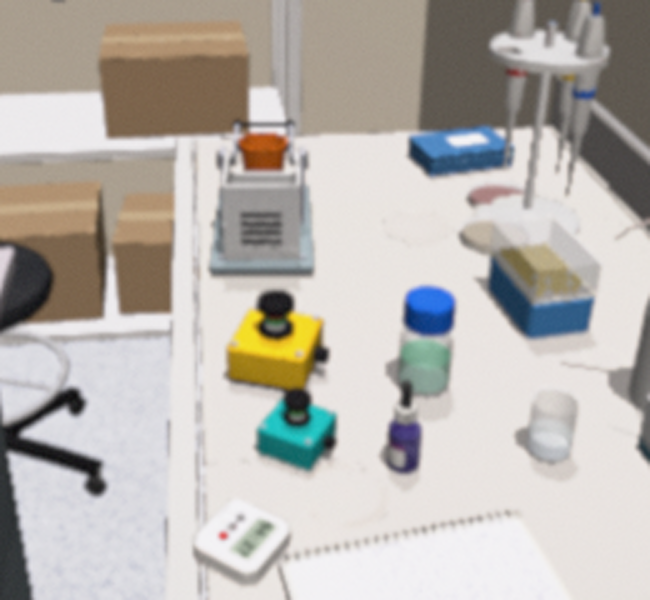

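Top view: the handle is at px (195,209), and the cup with four chips is at (224,211). Two things could be taken for the switch: the yellow one with its cap at (354,216) and a turquoise look-alike at (398,213). I choose the yellow one, as described. The side view agrees, with the yellow cap at (309,228) and the turquoise at (319,270).

```bash
cat > h.py <<'E'
import numpy as np
from scipy.optimize import least_squares
from scipy.spatial.transform import Rotation as R
def proj(f,p):
    M=np.linalg.inv(f["cam_to_world"]); c=M[:3,:3]@p+M[:3,3]
    return np.array([f["fx"]*c[0]/c[2]+f["cx"],f["fy"]*c[1]/c[2]+f["cy"]])
def tri(obs,p0):
    return least_squares(lambda p:np.concatenate([proj(f,p)-uv for f,uv in obs]),p0)
def wrist_ray(f,st,uv):
    d=np.array([(uv[0]-f["cx"])/f["fx"],(uv[1]-f["cy"])/f["fy"]]);r=np.hypot(*d)
    v=np.r_[d/r*np.sin(r),np.cos(r)] if r>0 else np.array([0,0,1.])
    Rt=R.from_rotvec(st["eef_rot"]).as_matrix();T=f["T_tool_cam"]
    return st["position"]+Rt@T[:3,3], Rt@T[:3,:3]@v
def rays(rs):
    A=sum(np.eye(3)-np.outer(d,d) for o,d in rs); b=sum((np.eye(3)-np.outer(d,d))@o for o,d in rs)
    p=np.linalg.solve(A,b); return p,[np.linalg.norm(np.cross(p-o,d)) for o,d in rs]
def down(theta): # tool z down, tool y (closing line) along world angle theta
    y=np.array([np.cos(theta),np.sin(theta),0]);z=np.array([0,0,-1.])
    return R.from_matrix(np.c_[np.cross(y,z),y,z]).as_rotvec()
E
python3 - <<'E'
from cell import *
from h import *
a=grab_frame("top");b=grab_frame("side")
pr=lambda *x:print(*[np.round(v,4) if not isinstance(v,str) else v for v in x])
for n,u,v in[("handle",[191.5,209.2],[304.2,156.5]),("hinge",[241.9,211.1],[305.3,171.3]),("mill",[247.7,215.8],[306.4,200.3]),("plunger",[354.0,215.8],[308.9,228.3]),("bottle",[364.8,166.7],[370.1,262.3]),("dropper",[404.3,183.1],[358.8,295.1])]:
    s=tri([(a,u),(b,v)],[.3,0,.1]);pr(n,s.x,s.fun)
def atz(f,uv,z):
    d=f["cam_to_world"][:3,:3]@np.array([(uv[0]-f["cx"])/f["fx"],(uv[1]-f["cy"])/f["fy"],1]);o=f["cam_to_world"][:3,3]
    return o+d*(z-o[2])/d[2]
e1,e2=atz(a,[196.4,194],.105),atz(a,[193.6,224.8],.105);pr("ends",e1,e2,np.linalg.norm(e1-e2))
# mill fit: x,y,yaw
def res(q):
    x,y,t=q;Rm=R.from_euler('z',t).as_matrix();o=np.array([x,y,0]);r=[]
    for p,u,v in[([-.125,0,.105],[191.5,209.2],[304.2,156.5]),([0,0,.105],[241.9,211.1],[305.3,171.3]),([0,0,0],[247.7,215.8],[306.4,200.3]),([.06,0,.039],[268,214.5],None),
      ([-.125,.0375,.105],[196.4,194],None),([-.125,-.0375,.105],[193.6,224.8],None)]:
        w=o+Rm@np.array(p); r.append(proj(a,w)-u)
        if v: r.append(proj(b,w)-v)
    return np.concatenate(r)
s=least_squares(res,[.3,.1,-1.57],loss='soft_l1');pr(s.x,res(s.x))
x,y,t=s.x;u=np.array([np.cos(t),np.sin(t),0])
for al in np.linspace(0,2.45,8):
    p=np.array([x,y,.105+.125*np.sin(al)])-.125*np.cos(al)*u
    p[2]-=.019
    pr(al,p,np.hypot(*p[:2]),"ok" if ik(p,down(t)) is not None else "no","ok" if ik(p,down(t+np.pi)) is not None else "no")
E
```

```text
handle [0.4846 0.3028 0.1114] [ 0.0003 -0.0715 -0.0934  0.0133]
hinge [0.4778 0.1666 0.1129] [ 0.0007 -0.266  -0.3168  0.0446]
mill [0.4785 0.1691 0.0057] [-0.0032 -0.8253 -0.9418  0.1285]
plunger [ 0.4643 -0.1352  0.0853] [-0.0026 -0.4857 -0.4487  0.0608]
bottle [ 0.6196 -0.1775 -0.001 ] [ 0.0317 -0.3664 -0.3128  0.0622]
dropper [ 0.5675 -0.2929 -0.0037] [-0.0012  0.0202  0.0155 -0.0028]
ends [0.5267 0.2927 0.105 ] [0.4429 0.2977 0.105 ] 0.0839
[ 0.4785  0.1706 -1.6219] [ 3.4435  0.0769  0.1541  2.4701 -0.9303 -0.1584 -0.1619  1.8013 -0.1786
 -0.6136 -0.9509  1.4195 -1.7679 -0.0461 -0.3283  1.5815  0.2041 -1.6903]
0.0 [0.4849 0.2954 0.086 ] 0.5678 ok ok
0.35 [0.4845 0.2878 0.1289] 0.5635 ok ok
0.7 [0.4834 0.266  0.1665] 0.5518 ok ok
1.05 [0.4817 0.2327 0.1944] 0.5349 ok ok
1.4 [0.4796 0.1918 0.2092] 0.5165 ok ok
1.75 [0.4774 0.1483 0.209 ] 0.4999 ok ok
2.1 [0.4753 0.1075 0.1939] 0.4873 ok ok
2.45 [0.4736 0.0744 0.1657] 0.4794 ok ok
```

Run:
```python
from cell import *
from h import *
import cv2
t=-1.6219
o0=get_state()["position"]
acc={}
for i,p in enumerate([[.45,.27,.27],[.49,.17,.30],[.46,-.08,.25],[.46,-.16,.25]]):
    movep(p,down(t+np.pi) if ik(p,down(t)) is None else min([down(t),down(t+np.pi)],key=lambda r:abs(ik(p,r)[5]-get_state()["q"][5])))
    sleep(.3);s=get_state();f=grab_frame("wrist");cv2.imwrite(f"pics/w{i}.png",f["img"][:,:,::-1])
    for n in(["cup_handle","cup_hinge","hopper","mill"] if i<2 else["plunger_top","hold_switch"]):
        D=tip_of("wrist",n);print(i,n,[(np.round(d["centre"],1).tolist(),round(d["score"],2)) for d in D[:3]])
        if D: acc.setdefault(n,[]).append(wrist_ray(f,s,D[0]["centre"]))
    print(s["clock"],np.round(s["position"],4),np.round(s["q"],2))
for n,r in acc.items():
    if len(r)>1:print(n,*[np.round(v,4) for v in rays(r)])
print(f["fx"],f["cx"],f["cy"],np.round(f["T_tool_cam"],3).tolist())
w=[cv2.resize(cv2.imread(f"pics/w{i}.png"),(400,250),interpolation=cv2.INTER_AREA) for i in range(4)]
cv2.imwrite("pics/wm.png",np.vstack([np.hstack(w[:2]),np.hstack(w[2:])]))
```

```text
0 cup_handle [([340.0, 211.4], 0.96)]
0 cup_hinge [([222.5, 207.8], 0.56)]
0 hopper [([197.0, 184.2], 0.62)]
0 mill [([242.8, 179.9], 0.83)]
2.6667 [0.4496 0.2706 0.2699] [ 0.4   0.26 -0.19  1.13  0.    0.45]
1 cup_handle [([426.1, 164.8], 0.91)]
1 cup_hinge [([314.2, 159.0], 0.78)]
1 hopper [([273.6, 147.3], 0.6)]
1 mill [([313.8, 144.5], 0.82)]
3.7417 [0.4895 0.1708 0.2997] [ 0.19  0.23 -0.15  1.19  0.    0.24]
2 plunger_top [([259.5, 190.1], 0.97), ([168.3, 194.6], 0.92), ([465.0, 174.4], 0.39)]
2 hold_switch [([272.5, 170.3], 0.79), ([180.4, 181.2], 0.69)]
5.3 [ 0.4603 -0.0792  0.2501] [-0.33  0.16 -0.36  1.05  0.   -0.28]
3 plunger_top [([227.5, 186.8], 0.81), ([337.1, 184.5], 0.69)]
3 hold_switch [([236.1, 177.0], 0.81)]
6.1667 [ 0.46   -0.1592  0.2501] [-0.48  0.2  -0.32  1.06  0.   -0.44]
cup_handle [0.4815 0.2965 0.1198] [0.0008 0.0008]
cup_hinge [0.4727 0.1726 0.1142] [0.0003 0.0003]
hopper [0.466  0.1191 0.0449] [0.0022 0.0022]
mill [0.4727 0.1717 0.0068] [0.0007 0.0007]
plunger_top [0.1737 0.0626 1.0803] [0.0061 0.0061]
hold_switch [0.2243 0.0183 1.0132] [0.0047 0.0047]
309.70691628693146 314.05997037856883 199.11052796040548 [[-0.001, -0.945, -0.326, 0.085], [1.0, -0.001, 0.0, 0.001], [-0.001, -0.326, 0.945, -0.143], [0.0, 0.0, 0.0, 1.0]]
```

View pics/wm.png

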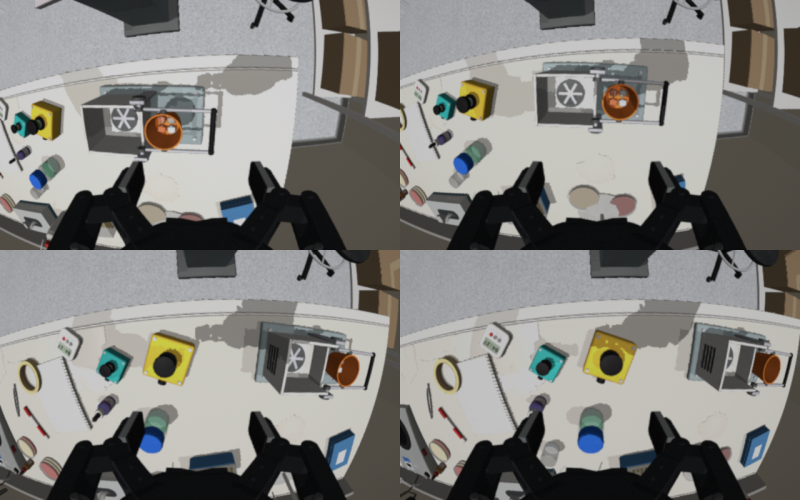

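```bash
cat >> h.py <<'E'
def tool(t,th=0,s=1): # mill yaw t; th: tilt, body leaning to mill -x; s: half turn
    u=np.array([np.cos(t),np.sin(t),0]);k=np.array([0,0,1.])
    y=s*(u*np.cos(th)+k*np.sin(th));z=u*np.sin(th)-k*np.cos(th)
    return R.from_matrix(np.c_[np.cross(y,z),y,z]).as_rotvec()
E
python3 - <<'E'
from cell import *
from h import *
import cv2,pickle
t=-1.63;th=.3
st=get_state();y=R.from_rotvec(st["eef_rot"]).as_matrix()[:,1];s=1 if y@[np.cos(t),np.sin(t),0]>0 else -1
print("s",s)
O=[] # (origin,dir,name)
data={0:([.4496,.2706,.2699],{"cup_handle":[340,211.4],"cup_hinge":[222.5,207.8],"mill":[242.8,179.9]}),1:([.4895,.1708,.2997],{"cup_handle":[426.1,164.8],"cup_hinge":[314.2,159],"mill":[313.8,144.5]})}
pl={2:([.4603,-.0792,.2501],[259.5,190.1]),3:([.46,-.1592,.2501],[337.1,184.5])}
f=grab_frame("wrist")
mk=lambda p,uv:wrist_ray(f,{"position":np.array(p),"eef_rot":st["eef_rot"]},uv)
P=[mk(*v) for v in pl.values()];print("plunger",rays(P))
for p,d in data.values():
    for n,uv in d.items():O.append((*mk(p,uv),n))
for p in([.45,.36,.25],[.52,.27,.22]):
    movep(p,tool(t,0,s));sleep(.3);st=get_state();f=grab_frame("wrist")
    for n in["cup_handle","cup_hinge","mill"]:
        D=tip_of("wrist",n)
        if D:print(n,np.round(D[0]["centre"],1),round(D[0]["score"],2));O.append((*wrist_ray(f,st,D[0]["centre"]),n))
cv2.imwrite("pics/w5.png",f["img"][:,:,::-1])
L={"cup_handle":[-.125,0,.105],"cup_hinge":[0,0,.105],"mill":[0,0,0]}
def fr(f,uv):
    d=f["cam_to_world"][:3,:3]@np.array([(uv[0]-f["cx"])/f["fx"],(uv[1]-f["cy"])/f["fy"],1]);return f["cam_to_world"][:3,3],d/np.linalg.norm(d)
a=grab_frame("top");b=grab_frame("side")
S=[(*fr(a,[191.5,209.2]),"cup_handle"),(*fr(a,[247.7,215.8]),"mill"),(*fr(b,[304.2,156.5]),"cup_handle"),(*fr(b,[305.3,171.3]),"cup_hinge")]
def res(q,obs):
    r=[]
    for o,d,n in obs:
        w=np.r_[q[0],q[1],q[3]]+R.from_euler('z',q[2]).apply(L[n]); r.append(np.cross(w-o,d))
    return np.concatenate(r)*1000
for nm,obs in(("wrist",O),("all",O+S)):
    q=least_squares(res,[.475,.17,-1.63,0],args=(obs,),loss="soft_l1");e=np.linalg.norm(res(q.x,obs).reshape(-1,3),axis=1)
    print(nm,np.round(q.x,4),np.round(e,1))
    q2=least_squares(lambda p:res(np.r_[p,0],obs),[.475,.17,-1.63],loss="soft_l1");print("z0",np.round(q2.x,4))
for n in L:print(n,rays([(o,d) for o,d,m in O if m==n]))
print(get_state()["clock"])
E
```

```text
s -1
plunger (array([ 0.46625821, -0.13524958,  0.09111795]), [np.float64(0.001011799631500931), np.float64(0.0010117996315008382)])
cup_handle [254.7 222.2] 0.92
cup_hinge [147.4 217.6] 0.83
mill [181.1 189.3] 0.79
cup_handle [341.7 155.6] 0.88
cup_hinge [199.3 155.3] 0.91
mill [231.9 134.8] 0.69
wrist [ 0.4741  0.1727 -1.6596  0.0038] [0.3 1.9 2.4 3.6 0.5 0.8 0.7 1.4 0.7 0.9 2.8 3.9]
z0 [ 0.475   0.1722 -1.6618]
all [ 0.4742  0.173  -1.6537  0.0055] [0.7 1.4 2.6 2.7 1.  1.1 0.8 2.2 0.5 1.3 2.7 4.3 5.4 4.3 2.8 5. ]
z0 [ 0.4755  0.1723 -1.653 ]
cup_handle (array([0.48410484, 0.29781905, 0.11264113]), [np.float64(0.0012227212210235902), np.float64(0.0016883064258300085), np.float64(0.0011429257371933911), np.float64(0.0016891485366734456)])
cup_hinge (array([0.47578997, 0.17171305, 0.10560302]), [np.float64(0.0018729811563311014), np.float64(0.001574523898467443), np.float64(0.0004905354165097244), np.float64(0.0016614756855485662)])
mill (array([0.47365147, 0.17260931, 0.00288511]), [np.float64(0.0022103041989120975), np.float64(0.0008393836630243742), np.float64(0.001172585675385034), np.float64(0.003700177579410565)])
9.8917
```

View pics/w5.png

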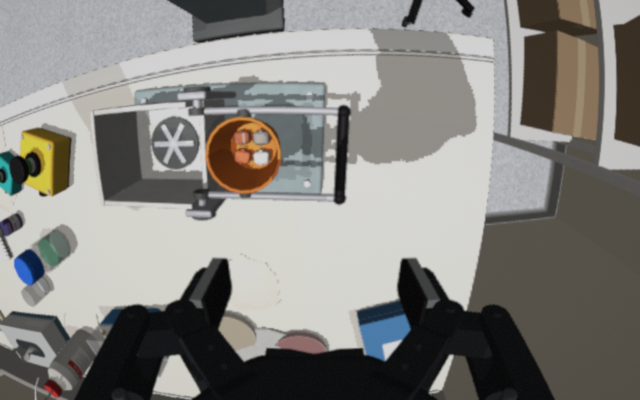

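The wrist picture shows the handle bar from (346,108) to (341,202), the chips in the cup at about (250,147), and clear space round the bar. Fit: hinge at (0.475, 0.172), yaw −1.65. An open finger would foul the cup rim (57 mm against 50 mm), so I will tilt the tool. First I probe the bar height with shut fingers.

```bash
cat >> h.py <<'E'
T=-1.65; H=np.array([.475,.172,.105]); U=np.array([np.cos(T),np.sin(T),0]); K=np.array([0,0,1.])
def bar(a,c=H): return c+.125*(-np.cos(a)*U+np.sin(a)*K)
def appr(th): return U*np.sin(th)-K*np.cos(th)
E
python3 - <<'E'
from cell import *
from h import *
h=bar(0)
movep(h+[0,0,.07],tool(T,0,-1));grab(30);sleep(.2)
hit=move_l(h-[0,0,.012],velocity=.03,until_force=4);s=get_state()
print(hit,s["position"],s["contact_force"],s["clock"])
z=s["position"][2]
move_l(h+[0,0,.07],velocity=.15);let_go()
b=h.copy();b[2]=z-.005
th=.3;off=.010 # bar centre 10 mm behind the TCP
p=b+appr(th)*off
movep(p-appr(th)*.07,tool(T,th,-1));s=get_state();print(np.round(s["q"],2),s["position"],s["contact_force"])
print(move_l(p,velocity=.06,until_force=8));s=get_state();print(s["position"],p,s["contact_force"],s["clock"])
f=grab_frame("wrist");import cv2;cv2.imwrite("pics/w6.png",f["img"][:,:,::-1])
E
```

```text
True [0.48492051 0.29662661 0.10982981] [-0.66334322 -0.65896237  5.80318642] 13.15
[ 0.57  0.59  0.    1.17 -0.24  0.67] [0.48569477 0.31605082 0.16035389] [ 0.63383041 -0.972796    0.18713844]
False
[0.48495541 0.29391974 0.09565853] [0.48465629 0.29366219 0.09527644] [-0.67170649  0.86481055 -0.23021446] 16.1833
```

View pics/w6.png

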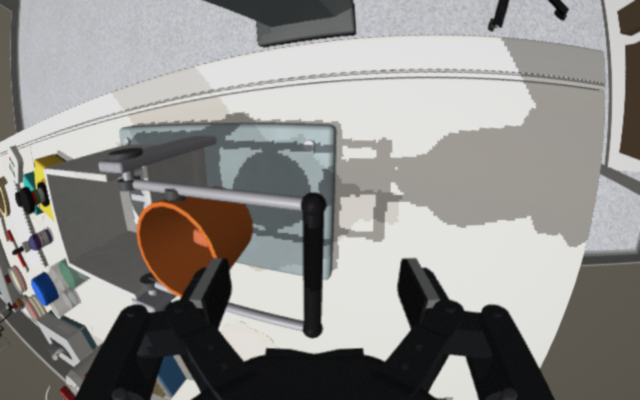

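The bar top reads 0.110, so the bar centre is at 0.105, matching the text. In the picture the bar (col 313) sits midway between the fingers (220 and 410), and the cup-side finger is clear of the rim. I grip and swing.

```bash
cat >> h.py <<'E'
OFF=.010
def swing(cell,angles,c,ths=.3,v=.08):
    c=c.copy()
    for i,a in enumerate(angles):
        th=ths*max(0,1-a/1.0)
        cell.move_l(bar(a,c)+appr(th)*OFF,velocity=v,rot=tool(T,th,-1))
        s=cell.get_state();F=s["contact_force"];r=-np.cos(a)*U+np.sin(a)*K
        Fr=F@r; c=c+r*np.clip(Fr,-20,20)*5e-5
        if i%4==0 or i==len(angles)-1: print(round(a,2),np.round(F,1),"Fr",round(Fr,1),"gap",round(s["finger_gap"],3),"c",np.round(c-H,4),round(s["clock"],1))
        if np.linalg.norm(F)>60: print("STOP",a,F);break
    return c
E
python3 - <<'E'
import cell
from h import *
cell.grab(40);cell.sleep(.3);s=cell.get_state();print(s["position"],s["contact_force"],s["finger_gap"],s["grasp_force"],s["clock"])
if s["grasp_force"]>10:
    c=swing(cell,np.arange(.1,2.01,.1),H); print(c.tolist())
    f=cell.grab_frame("side")
E
```

```text
[0.4846289  0.29319361 0.09548927] [-0.42141761 -3.04258393  4.44613728] 0.09551738833228454 39.21234726905823 17.225
0.1 [ 0.9 -3.1 -2.5] Fr -3.3 gap 0.097 c [-0.     -0.0002 -0.    ] 17.5
0.5 [-1.9  4.1  1.3] Fr 4.1 gap 0.097 c [-0.     -0.0002  0.    ] 18.8
0.9 [-3.2  6.1  4.7] Fr 7.3 gap 0.095 c [0.0001 0.0007 0.0009] 20.0
1.3 [-5.   4.   8.1] Fr 8.8 gap 0.093 c [0.0001 0.0014 0.0025] 21.2
1.7 [-0.   0.2  5.2] Fr 5.1 gap 0.098 c [0.0001 0.0015 0.0038] 22.4
2.0 [ 3.2  1.3 -2.3] Fr -2.7 gap 0.093 c [0.0001 0.0015 0.0038] 23.3
[0.47511817141160706, 0.17348887290538278, 0.10882429182599265]
```

Run:
```python
import cell,cv2
from h import *
c=np.array([.4751,.1735,.1085])
c=swing(cell,[2.1,2.2,2.3,2.38,2.45,2.47],c);cell.sleep(.6)
print(c.tolist())
f=cell.grab_frame("wrist");w=f["img"];g=cell.grab_frame("top")["img"];h=cell.grab_frame("side")["img"]
m=np.hstack([cv2.resize(w,(400,250),interpolation=cv2.INTER_AREA),cv2.resize(h[110:210,240:400],(400,250),interpolation=cv2.INTER_CUBIC)])
m=np.vstack([m,cv2.resize(g[160:260,160:320],(800,500))[:340]])
cv2.imwrite("pics/tip.png",m[:,:,::-1])
for i in(1,2,3,4):
    for cam in("top","side","wrist"):print(i,cam,[(np.round(d["centre"]).tolist(),round(d["score"],2)) for d in cell.spot_in(cam,f"chip_{i}")[:5]])
```

```text
2.1 [ 2.3  0.3 -1.7] Fr -1.6 gap 0.099 c [0.0001 0.0015 0.0034] 23.7
2.45 [ 0.3 -1.7  1. ] Fr 1.9 gap 0.097 c [0.0001 0.0014 0.0036] 24.9
2.47 [-0.3 -2.2  1.3] Fr 2.6 gap 0.092 c [0.0001 0.0013 0.0037] 25.1
[0.4750823416682542, 0.1732775180025941, 0.1086613918781903]
1 top [([281.0, 228.0], 0.39), ([403.0, 184.0], 0.36)]
1 side []
1 wrist [([323.0, 174.0], 0.69), ([368.0, 206.0], 0.43), ([353.0, 203.0], 0.42)]
2 top [([281.0, 228.0], 0.39), ([403.0, 184.0], 0.36)]
2 side []
2 wrist [([323.0, 174.0], 0.69), ([368.0, 206.0], 0.43), ([353.0, 203.0], 0.42)]
3 top [([281.0, 228.0], 0.39), ([403.0, 184.0], 0.36)]
3 side []
3 wrist [([323.0, 174.0], 0.69), ([368.0, 206.0], 0.43), ([353.0, 203.0], 0.42)]
4 top [([281.0, 228.0], 0.39), ([403.0, 184.0], 0.36)]
4 side []
4 wrist [([323.0, 174.0], 0.69), ([368.0, 206.0], 0.43), ([353.0, 203.0], 0.42)]
```

View pics/tip.png

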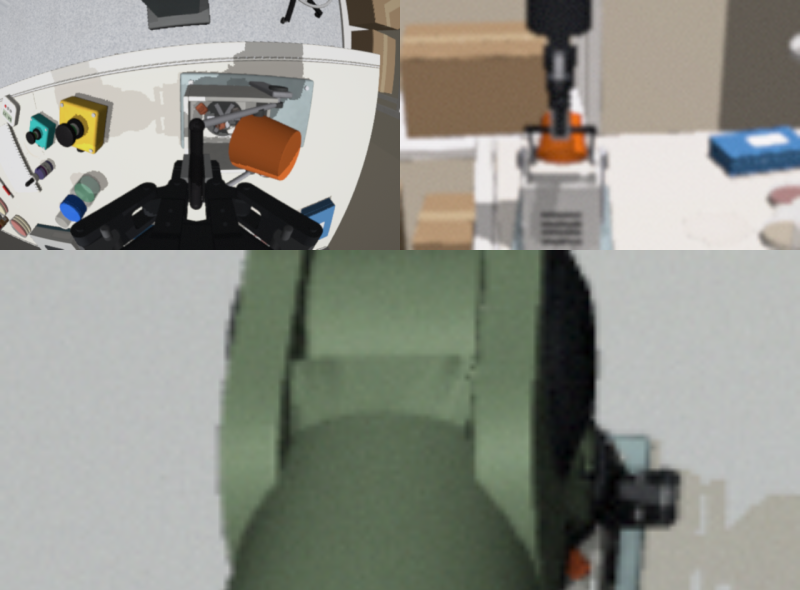

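The wrist view shows the cup inverted and chips on the hopper floor, at about (323,174) and (360,205) in full-size pixels. I give it a short shake, swing partway back and count the chips.

Run:
```python
import cell,cv2
from h import *
c=np.array([.4751,.1733,.1087])
c=swing(cell,[2.36,2.48,2.36,2.48],c,v=.2);cell.sleep(.3)
c=swing(cell,np.arange(2.35,1.14,-.12),c,v=.1)
print(c.tolist());cell.sleep(.2)
w=cell.grab_frame("wrist")["img"];cv2.imwrite("pics/w7full.png",w[:,:,::-1])
print([(np.round(d["centre"]).tolist(),round(d["score"],2)) for d in cell.spot_in("wrist","chip_1")])
cv2.imwrite("pics/w7.png",cv2.resize(w[60:360,150:550],(800,600),interpolation=cv2.INTER_CUBIC)[:,:,::-1])
```

```text
2.36 [-1.7 -0.7 -1.4] Fr -0.4 gap 0.095 c [0.0001 0.0013 0.0037] 26.7
2.48 [-2.   0.2  0.8] Fr 0.5 gap 0.1 c [0.0001 0.0013 0.0037] 27.4
2.35 [-1.8  1.2 -3. ] Fr -2.9 gap 0.089 c [0.0001 0.0014 0.0036] 28.1
1.87 [-1.8 -0.8  5.7] Fr 5.8 gap 0.095 c [0.0001 0.0013 0.004 ] 29.3
1.39 [ 4.2 -0.5  1. ] Fr 0.9 gap 0.093 c [0.0001 0.0012 0.0047] 30.5
1.15 [6.  0.6 0.7] Fr 1.1 gap 0.095 c [0.0001 0.0012 0.0047] 31.1
[0.4750937759114412, 0.1732215810601729, 0.10967980469633444]
[([184.0, 166.0], 0.69), ([208.0, 187.0], 0.64), ([225.0, 191.0], 0.57), ([224.0, 171.0], 0.53)]
```

View pics/w7.png

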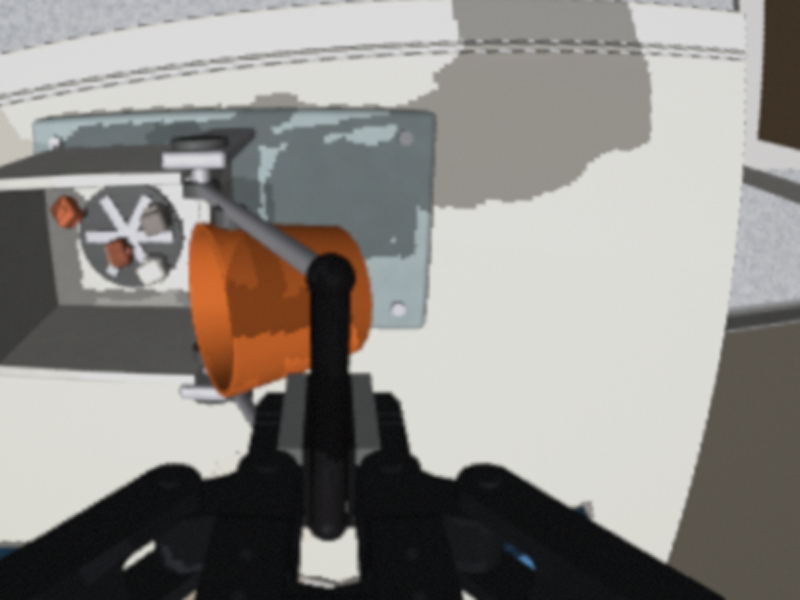

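All four chips lie on the hopper floor (crop px (66,211), (155,219), (118,252), (152,268)). I swing the cup back, release, and check the handle height by touch.

Run:
```python
import cell,cv2
from h import *
c=np.array([.4751,.1732,.1097])
c=swing(cell,list(np.arange(1.03,.1,-.12))+[.03,-.03],c,v=.1)
print(c.tolist())
cell.let_go();cell.sleep(.1);s=cell.get_state();print(s["contact_force"],s["clock"])
cell.move_l(s["position"]-appr(.3)*.07,velocity=.12)
cell.grab(30);h=bar(0)
cell.movep(h+[0,0,.03],tool(T,0,-1))
hit=cell.move_l(h-[0,0,.004],velocity=.04,until_force=5);s=cell.get_state();print(hit,s["position"],s["contact_force"])
cell.move_l(h+[0,0,.08],velocity=.2);print(cell.get_state()["clock"])
```

```text
1.03 [5.7 0.1 0.8] Fr 1.0 gap 0.093 c [0.0001 0.0012 0.0047] 31.7
0.55 [ 7.2 -1.9 -1.3] Fr -1.9 gap 0.095 c [0.0001 0.0011 0.0047] 32.9
0.03 [ 8.4 -1.9 -3.1] Fr -1.4 gap 0.09 c [0.0001 0.0009 0.0047] 34.1
-0.03 [ 2.8 -2.6 21.7] Fr -3.0 gap 0.095 c [0.0001 0.0008 0.0047] 34.4
[0.4750678482331095, 0.17279491137549788, 0.10966015832273174]
[ 0.3493067  -0.71169809 -0.06347989] 35.1917
True [0.48463957 0.29693179 0.10981419] [-1.38178349 -0.29506124  6.53258493]
38.2667
```

Handle height 0.1098 equals the first probe, so the cup is upright and free. Now the plunger: touch, then press 10 mm.

Run:
```python
import cell,cv2
from h import *
P=np.array([.4653,-.1352,0])
s=cell.get_state();cell.move_l(s["position"]+[0,0,.02],velocity=.2)
cell.movep(P+[0,0,.16],tool(T,0,-1))
cell.move_l(P+[0,0,.105],velocity=.1);cell.sleep(.2);F0=cell.get_state()["contact_force"][2]
hit=cell.move_l(P+[0,0,.078],velocity=.01,until_force=2.5);s=cell.get_state();zc=s["position"][2];print(hit,s["position"],s["contact_force"],F0,s["clock"])
if hit and .079<zc<.092:
    z0=min(zc,.0845) if abs(zc-.084)<.003 else zc
    cell.move_l(P+[0,0,z0-.0095],velocity=.02);cell.sleep(.5);s=cell.get_state();print(z0,s["position"],s["contact_force"]-[0,0,F0],s["clock"])
f=cell.grab_frame("wrist")["img"];g=cell.grab_frame("side")["img"]
cv2.imwrite("pics/w8.png",np.hstack([cv2.resize(f[90:390,170:570],(400,300)),cv2.resize(g[200:275,260:360],(400,300),interpolation=cv2.INTER_CUBIC)])[:,:,::-1])
```

```text
True [ 0.46531609 -0.13522237  0.08343746] [0.79942045 0.45898145 2.63422576] -0.32572354377564955 42.9167
0.08343746274837184 [ 0.4653311  -0.13522459  0.07402659] [-0.23703439 -0.73097294  6.00405344] 44.025
```

View pics/w8.png

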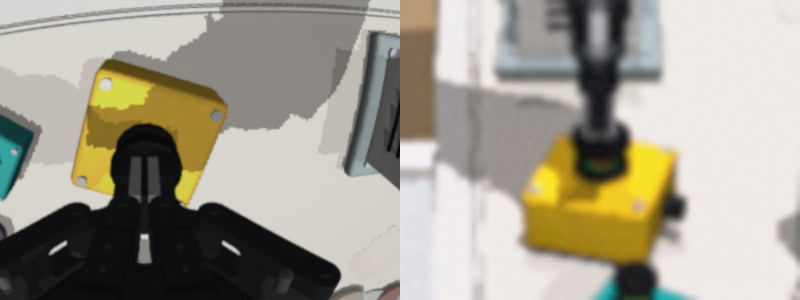

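The shut fingers stand on the yellow switch's cap. The side crop at (600,165) shows red with green at the collar edge and no white. Depth is about 9.5–10 mm and the force about 6 N, so I hand in.

Run:
```python
import cell
s=cell.get_state();print(s["position"],s["contact_force"]);print(cell.sign_off())
```

```text
[ 0.46532038 -0.13520837  0.07402185] [-0.67105701  0.52899348  6.64478995]
the job is handed in; nothing more can be done
None
```

The job is handed in, with no verdict returned: I saw all four chips in the hopper, the cup is upright and released (checked by touch), and the gripper is holding the yellow switch's plunger about 10 mm down at about 7 N.

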